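Free the stuck tray carriage and secure it in the bench rack

TASK

The upper tray carriage of the bench rack is stuck half out on caked sugar: push it in until it breaks free, then ease it slowly all the way in until it rests against its hidden end stop, without ramming the stop or upsetting the cakes on it. Then swing the retaining arm with the red knob fully across the carriage's front, and leave everything else on the table where it is.

Things in the scene. Friction and masses are not known exactly. Their poses are not given: they have to be found in the camera images.
- rack: Dark steel two-level bench tray rack, 300 wide, 370 deep, 190 high, fixed on the table. Origin on the table below the middle of its front; +x from its open front (robot's side) to its rear, +y to its left seen from the robot. 20 mm square posts at x 10 and 360, y +-145. Lower pan full of cakes. The upper carriage runs along the rack's x in closed channels; its end stop is inside one, unseen and unmarked.
- carriage: Upper tray carriage, 1 kg, with a dark 330 x 240 pan holding five loose cakes. Origin: foot of the middle of its front plate, 140 above the table; axes as the rack's; moves only along x. It starts 60 to 120 mm short of its stop, stuck by caked sugar: after up to 2 mm of play it holds until pushed in (+x) with some 8 to 20 N, gives way over about 10 mm, then runs on against 2 to 5 N to the stop, a rubber buffer giving 1.7 mm per 10 N.
- handle (a point): Middle of the carriage's handle: level aluminium bar, 12 diameter, 90 long along the rack's y, its axis 158 above the table and 45 in front of the carriage's steel front plate (250 wide, 140 to 170 above the table), carried on a 12 mm leg at each end. Nothing is under or in front of the bar.
- retainer_pivot (a point): Pivot pin (upright) of the retaining arm, on the front of the rack's right (-y) front post; this point is 162 above the table.
- retainer_knob (a point): Centre of the top of the red upright knob on the free end of the retaining arm: 16 diameter, red for its top 36 mm, top 215 above the table, its axis 72 from the pivot. The arm is a flat steel bar 10 high, 8 thick, 157 to 167 above the table.
- retainer (a joint): Angle of the retaining arm, rad: 0 = parked, pointing forward and outward from the post; 2.0 = its closed end, lying along the rack's +y across the carriage's front. Grows clockwise seen from above; starts at 0 to 0.4. Stays where it is left; takes about 1 N at the knob. If the carriage is well short of home, its front plate blocks the arm.
- cake0: Small round Easter cake in a flowered paper form with gilt bands and a yellow domed top, 64 diameter, 80 high, 160 g, standing loose in the carriage's pan (pan floor 146 above the table). Origin: centre of its underside, z up.
- cake1: Small round Easter cake in a flowered paper form with gilt bands and a yellow domed top, 64 diameter, 80 high, 160 g, standing loose in the carriage's pan (pan floor 146 above the table). Origin: centre of its underside, z up.
- cake2: Small round Easter cake in a flowered paper form with gilt bands and a yellow domed top, 64 diameter, 80 high, 160 g, standing loose in the carriage's pan (pan floor 146 above the table). Origin: centre of its underside, z up.
- cake3: Small round Easter cake in a flowered paper form with gilt bands and a yellow domed top, 64 diameter, 80 high, 160 g, standing loose in the carriage's pan (pan floor 146 above the table). Origin: centre of its underside, z up.
- cake4: Small round Easter cake in a flowered paper form with gilt bands and a yellow domed top, 64 diameter, 80 high, 160 g, standing loose in the carriage's pan (pan floor 146 above the table). Origin: centre of its underside, z up.
- cake5: The same kind of cake, standing by itself on the table left of the rack's front. To be left alone. Origin: centre of its underside.
- sprinkles: Glass jar with red cap, 60 diameter, 110 high, on the table right of the rack; to be left alone. Origin: centre of its underside.
- mug: Blue mug, 80 across, 90 high, on the table right of the rack's front; to be left alone. Origin: centre of its underside.
- spatula: Spatula lying on the table at the left; to be left alone.
- brush: Pastry brush lying on the table at the left; to be left alone.

How it is judged:
By the outcome, as a careful person would: the job done as asked, in the order asked, and still so for the second after the job is handed in, with the robot touching nothing.
It also fails if it takes over 61 s, if anything falls off the work surface, if the arm or the gripper's body presses on something with over 40 N, if the wrist force passes 120 N, or if a joint passes its speed limit or range.

ROBOT

A 6-joint arm with a two-finger parallel gripper is mounted at the origin on the work surface. World frame = base frame: x ahead of the robot, y to its left, z up, the work surface at z = 0. Lengths are in mm, angles in degrees, forces in N, time in s.
With the tool pointing down it reaches from about 350 to 850 mm from the base axis. Payload 8.1 kg.
Tool frame: the origin (TCP) lies between the finger pads; the fingertips stand r.nose_length ahead of it and the grasp point (between the pads) lies 3 mm ahead of it (r.nose_length is the distance from the TCP to the fingertips, in mm); x points along the fingers, y is the direction in which the jaws open and shut, and the axes are right-handed (so a half turn about x gives the same grasp; the last joint's range is limited). The gripper opens to 85 mm and grips with 20 to 120 N. Pads are 22 mm wide; open, the fingers measure 114 mm over their backs; the gripper's body (76 mm by 85 mm) begins 54 mm behind the grasp point. The pads swing forward as they close: fully open they stand 13 mm farther back than shut.
Start: joints at [-73.763, 7.471, 85.268, -0, 87.261, -4.893], TCP at [216.318, -559.654, 253.292] pointing down, gripper open.
Joint ranges: [-169.43, 169.43], [-51.17, 129.36], [1.28, 143.12], [-76.62, 256.62], [0, 156.53], [-152.29, 152.29]. Speed limits (degrees/s): [136.94, 136.94, 159.86, 180, 180, 180].

INTERFACE

Orientations are given as [roll, pitch, yaw] about the fixed x, y, z axes, in that order (R = Rz(yaw) Ry(pitch) Rx(roll)).
In Python, from bench import sense, optics, order, r gives the robot as it stands.
- The arm moves only by the tool carry_out, never from a script. Its argument "commands" is one flat list of numbers, 7 for each row, row after row: the shift along the tool's x, y, z in m, then the turn, a rotation vector about the tool's x, y, z in degrees, then the closure, from -1 (fully open) to 1 (shut), so that 0 is half open. A call has 1 to 12 rows; each row is the pose to reach, as a shift and turn from the pose measured when the call began, along the tool's axes at that moment; what a row does not reach only later rows make up. A row lasts 1/8 s, in which the tool goes at most 62.5 mm and 10.7 degrees, less where a joint would pass 70% of its speed; a pose out of reach is approached as far as the arm can. A call with a gripper value outside its range is refused whole. The fingers move at their own pace and stop on an object; "grip_force" is the grip in N (left out, the last holds). Time passes only in rows, so rows that repeat a pose let the fingers close. It gives the time, the measured TCP pose, the force and the opening at its end, in the units of the state.
- sense(): the state, without advancing time (a new reading comes with each control period).
- optics.snapshot(name): name is "scene" or "top" or "wrist"; returns (picture, depth): 480x640x3 uint8, red, green, blue; 480x640 float32, mm along the optical axis (not along the pixel's ray), 0 where there is no reading.
- optics.calibration(name): a dict with "mtx" (3x3 intrinsics, pixels), "extrinsics" (4x4, takes a point from camera to world coordinates). Camera axes: x right, y up, looking along -z (the intrinsics and any distortion apply to the point x, -y, -z); pixel columns grow to the right and rows downward; lengths in mm; the calibration is good to about 2 mm. A picture is of the moment at which its call begins: read the wrist's pose just before it. calibration takes no time and is no camera call; for the wrist camera it gives the pose at the moment of the call.
- order.hand_in(): hands the job in, once; it reports no verdict.
The state is a dict: "time": time; "joint_pos": joint angles; "qd": joint speeds; "joint_efforts": joint torques, N m; "tool_pos": TCP position; "tcp_rot": TCP orientation; "ft_force": force on the tool from outside, world axes, zero at the start; "wrist_torque": the same for the moment, N m; "finger_gap": finger opening in mm.
Only numpy, scipy, OpenCV 4.12 (cv2) and the standard library are available. Lean on these libraries where they do the work, as an engineer would, in place of code of your own. Each camera call takes 0.05 s, during which the arm holds its last target. There are 200 camera calls.

## Working session

There is one attempt and no reset: what is moved stays moved. The work goes in short steps, Python scripts to look and compute and a tool call to move; the robot and the scene stay as the last step left them, time stands still between calls to the robot, and variables do not carry over. Pictures are saved under pics/ and viewed, about 8 in all and at most 12, crops included, and the job is handed in when it is done.

Besides the shell and the picture viewer there is one more tool, called as name(argument=value, ...) on one line, values as JSON. carry_out: Moves the arm, as the interface text tells. Its arguments: {"type":"object","properties":{"commands":{"type":"array","items":{"type":"number"}},"grip_force":{"type":"number"}},"required":["commands"]}

```bash
mkdir -p pics; ls
python3 - <<'E'
from bench import sense,optics,order,r
import cv2,numpy as np
print(sense(), r.nose_length)
a=[]
for n in("scene","top"):
    p,d=optics.snapshot(n); c=optics.calibration(n); print(n,np.round(c["mtx"],2).tolist(),np.round(c["extrinsics"],3).tolist(), [k for k in c])
    np.savez(f"{n}0.npz",p=p,d=d,m=c["mtx"],e=c["extrinsics"]); cv2.imwrite(f"pics/{n}0.png",p[:,:,::-1])
E
```

```text
pics
{'time': 0.0, 'joint_pos': array([-7.37617476e+01,  7.51638407e+00,  8.53304845e+01, -2.36266600e-03,
        8.72615044e+01, -4.89306365e+00]), 'qd': array([-0.02976699, -0.04062626,  0.05042927,  0.00401762, -0.0390281 ,
       -0.01504323]), 'joint_efforts': array([-1.27839194e-03, -5.69389379e+01, -5.00566328e+01, -3.57244135e-04,
        1.45165657e-02,  1.74152336e-05]), 'tool_pos': array([ 216.16571113, -559.1501849 ,  252.21954454]), 'tcp_rot': array([-93.64568164,  89.89160138, 107.48574957]), 'ft_force': array([-0.68982734, -1.16021594,  0.21768073]), 'wrist_torque': array([ 0.0027011 , -0.01936101, -0.03574064]), 'finger_gap': 85.52819384946253} 22.0
scene [[444.29, 0.0, 317.05], [0.0, 444.29, 232.1], [0.0, 0.0, 1.0]] [[-0.62, -0.515, 0.592, 1169.011], [0.784, -0.399, 0.475, 533.227], [-0.008, 0.759, 0.651, 810.338], [0.0, 0.0, 0.0, 1.0]] ['mtx', 'extrinsics']
top [[493.52, 0.0, 317.84], [0.0, 493.52, 230.94], [0.0, 0.0, 1.0]] [[0.009, 0.98, -0.196, 340.315], [-1.0, 0.006, -0.016, 44.014], [-0.014, 0.197, 0.98, 1171.86], [0.0, 0.0, 0.0, 1.0]] ['mtx', 'extrinsics']
```

View pics/scene0.png

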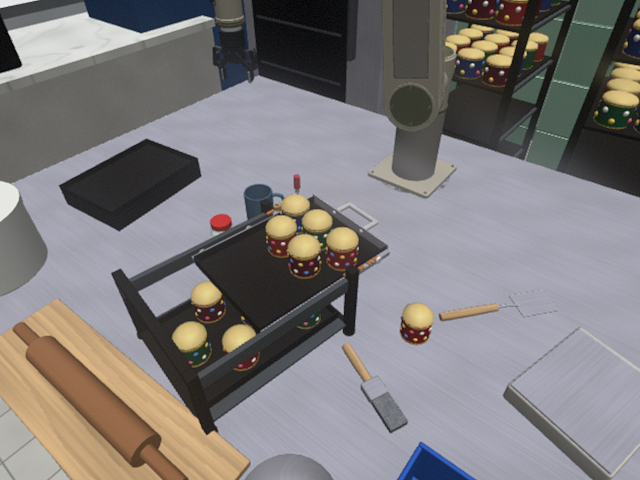

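View pics/top0.png

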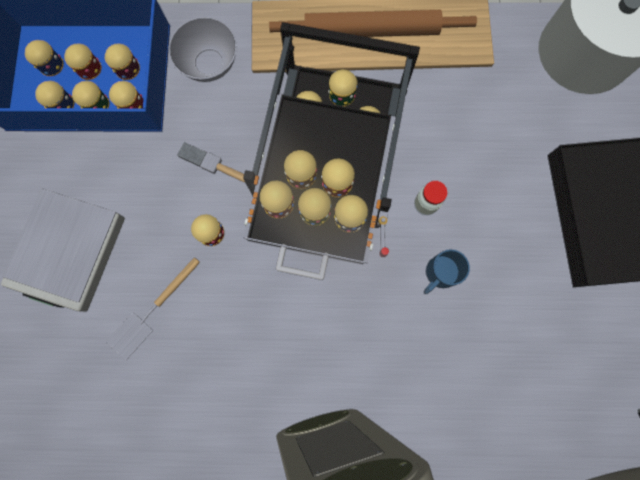

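Scene and top views: the rack's front faces the robot, the handle is at about (303,262) in the top view, the red knob at (385,252), the front posts at (250,178) and (385,205). Next, a zoomed crop to read off points.

```bash
cat > h.py <<'E'
import numpy as np,cv2
def ray(m,e,uv,z):
    d=np.linalg.inv(m)@[uv[0],uv[1],1]; d=e[:3,:3]@[d[0],-d[1],-d[2]]; o=e[:3,3]
    return o+d*(z-o[2])/d[2]
def proj(m,e,P):
    c=np.linalg.inv(e)@[*P,1]; return (m@[c[0]/-c[2],-c[1]/-c[2],1])[:2]
E
python3 - <<'E'
from h import *
f=np.load("top0.npz");p,m,e=f["p"],f["m"],f["e"]
cv2.imwrite("pics/crop1.png",cv2.resize(p[160:290,235:410,::-1],None,fx=4.5,fy=4.5,interpolation=cv2.INTER_CUBIC))
for n,z in(("top",215),("scene",215)):
    f=np.load(n+"0.npz");h=cv2.cvtColor(f["p"],cv2.COLOR_RGB2HSV)
    k=((h[...,0]<6)|(h[...,0]>174))&(h[...,1]>150)&(h[...,2]>90)
    c,l,s,cc=cv2.connectedComponentsWithStats(k.astype(np.uint8))
    for i in range(1,c):
        if s[i,4]>15: print(n,s[i],cc[i].round(1),ray(f["m"],f["e"],cc[i],197).round(1))
E
```

```text
top [424 181  23  23 409] [434.8 192.1] [ 618.  -178.2  197. ]
top [383 248   5   6  23] [385.1 250.4] [496.9 -74.8 197. ]
scene [211 215  20  16 258] [220.5 222.1] [ 714.8 -101.5  197. ]
```

View pics/crop1.png

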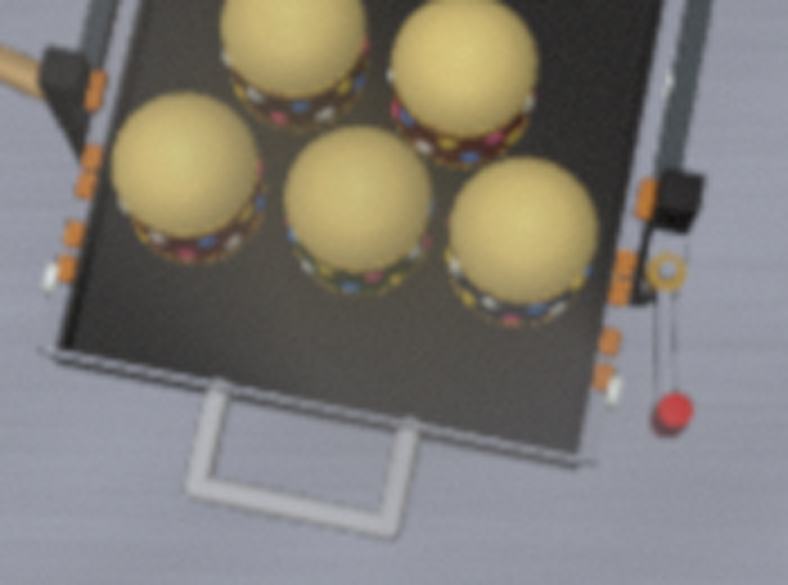

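```bash
cat >> h.py <<'E'
from scipy.spatial.transform import Rotation as Ro
def pose(s): return np.array(s["tool_pos"]),Ro.from_euler("xyz",s["tcp_rot"],degrees=True)
def move(s,P,yd):
    "tool-frame shift (m) and rotvec (deg) to TCP P, tool down, tool y along horizontal yd (either sign, nearer)"
    p,R=pose(s); yd=np.array([yd[0],yd[1],0.])/np.hypot(*yd[:2]); x=np.array([0,0,-1.])
    best=min((Ro.from_matrix(np.c_[x,q*yd,np.cross(x,q*yd)]) for q in(1,-1)),key=lambda T:(R.inv()*T).magnitude())
    return (R.inv().apply(np.array(P)-p)/1000).round(4).tolist(),(R.inv()*best).as_rotvec(degrees=True).round(2).tolist()
E
python3 - <<'E'
from h import *
from bench import sense
f=np.load("top0.npz");m,e=f["m"],f["e"]
g=lambda x,y,z: ray(m,e,(235+x/4.5-.4,160+y/4.5-.4),z)
P={"barL":g(200,487,160),"barR":g(388,528,160),"plL":g(60,353,170),"plR":g(583,464,170),"pivot":g(667,271,168),"knob":g(674,410,210),"postL":g(65,62,190),"postR":g(682,185,190)}
for k,v in P.items(): print(k,v.round(1))
for a,b in(("plL","plR"),("barL","barR"),("postL","postR")):
    d=P[a]-P[b]; print(a,np.linalg.norm(d).round(1),np.degrees(np.arctan2(-d[0],d[1])).round(2))
s=sense();print(pose(s)[1].as_matrix().round(3))
E
```

```text
barL [465.  139.7 160. ]
barR [446.9  53.4 160. ]
plL [525.2 204.7 170. ]
plR [475.6 -35.  170. ]
pivot [565.9 -74.8 168. ]
knob [494.2 -71.8 210. ]
postL [658.5 204.2 190. ]
postR [601.2 -79.7 190. ]
plL 244.8 -11.71
barL 88.2 -11.89
postL 289.6 -11.41
[[-0.001  0.361 -0.933]
 [ 0.002 -0.933 -0.361]
 [-1.    -0.002 -0.   ]]
```

Run:
```python
from h import *
from bench import sense
s=sense();print(move(s,(412,105.6,255),(.203,.979)),move(s,(412,105.6,160),(.203,.979)))
```

```text
([-0.0017, -0.5495, -0.4223], [32.85, 0.02, 0.1]) ([0.0933, -0.5493, -0.4223], [32.85, 0.02, 0.1])
```

carry_out(commands=[0, -0.05, -0.038, 3, 0, 0, 1, 0, -0.1, -0.077, 6, 0, 0, 1, 0, -0.15, -0.115, 9, 0, 0, 1, 0, -0.2, -0.154, 12, 0, 0, 1, 0, -0.25, -0.192, 15, 0, 0, 1, 0, -0.3, -0.23, 18, 0, 0, 1, 0, -0.35, -0.269, 21, 0, 0, 1, 0, -0.4, -0.307, 24, 0, 0, 1, 0, -0.45, -0.346, 27, 0, 0, 1, 0, -0.5, -0.384, 30, 0, 0, 1, 0, -0.549, -0.422, 32.8, 0, 0, 1, 0, -0.549, -0.422, 32.8, 0, 0, 1], grip_force=40)

```text
time: 1.6
tool_pos: [411.6, 108.8, 252.7]
tcp_rot: [-42.2, 89.8, 126.4]
ft_force: [-0.2, -1.1, 0.6]
finger_gap: 0.3
```

Run:
```python
from h import *
from bench import sense
s=sense();print(s["time"],s["tool_pos"],s["ft_force"],s["finger_gap"],move(s,(412,105.6,255),(.203,.979)),move(s,(412,105.6,160),(.203,.979)),pose(s)[1].as_matrix().round(3))
```

```text
1.6 [411.60032342 108.78275184 252.71803266] [-0.15956928 -1.0903493   0.61240979] 0.32612593409732843 ([-0.0023, 0.003, -0.001], [0.36, 0.13, 0.11]) ([0.0927, 0.0032, -0.0012], [0.36, 0.13, 0.11]) [[-0.002 -0.197 -0.98 ]
 [ 0.002 -0.98   0.197]
 [-1.    -0.002  0.002]]
```

carry_out(commands=[0.04, 0.002, -0.001, 0.3, 0.1, 0.1, 1, 0.08, 0.003, -0.001, 0.3, 0.1, 0.1, 1, 0.093, 0.003, -0.001, 0.3, 0.1, 0.1, 1, 0.093, 0.003, -0.001, 0.3, 0.1, 0.1, 1, 0.093, 0.003, -0.006, 0.3, 0.1, 0.1, 1, 0.093, 0.003, -0.012, 0.3, 0.1, 0.1, 1, 0.093, 0.003, -0.018, 0.3, 0.1, 0.1, 1, 0.093, 0.003, -0.022, 0.3, 0.1, 0.1, 1, 0.093, 0.003, -0.022, 0.3, 0.1, 0.1, 1])

```text
time: 2.72
tool_pos: [432.7, 101.6, 159.7]
tcp_rot: [-20.7, 90.0, 147.6]
ft_force: [0.2, -0.6, -0.0]
finger_gap: 0.1
```

```bash
cat > st.py <<'E'
from h import *
from bench import sense,optics
s=sense();ex=np.array([.979,-.203,0]);print(s["time"],s["tool_pos"].round(1),"F",s["ft_force"].round(1),"Fx",(s["ft_force"]@ex).round(1),"railx",((s["tool_pos"]-[620.1,64.3,0])@ex).round(1),move(s,s["tool_pos"],(.203,.979)))
E
python3 st.py
python3 - <<'E'
from h import *
from bench import optics
p,d=optics.snapshot("wrist");cv2.imwrite("pics/w1.png",p[:,:,::-1])
E
```

```text
2.725 [432.7 101.6 159.7] F [ 0.2 -0.6 -0. ] Fx 0.3 railx -191.0 ([0.0, 0.0, 0.0], [0.05, 0.03, 0.01])
```

View pics/w1.png

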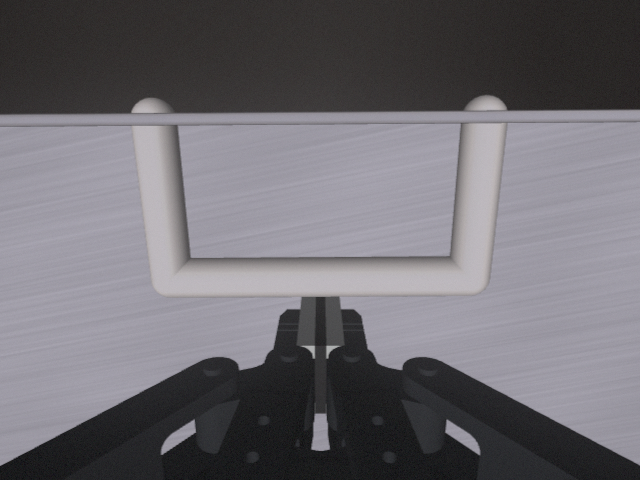

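Wrist view: fingers are centred on the bar (columns 150–490, row 277) and just short of it. Now pushing gently.

carry_out(commands=[0, 0, -0.001, 0, 0, 0, 1, 0, 0, -0.002, 0, 0, 0, 1, 0, 0, -0.003, 0, 0, 0, 1, 0, 0, -0.004, 0, 0, 0, 1, 0, 0, -0.005, 0, 0, 0, 1, 0, 0, -0.006, 0, 0, 0, 1, 0, 0, -0.007, 0, 0, 0, 1, 0, 0, -0.008, 0, 0, 0, 1])

```text
time: 3.78
tool_pos: [440.2, 100.1, 159.5]
tcp_rot: [-7.0, 89.9, 161.3]
ft_force: [-0.7, 0.1, -0.0]
finger_gap: -0.0
```

```bash
python3 st.py
```

```text
3.775 [440.2 100.1 159.5] F [-0.7  0.1 -0. ] Fx -0.7 railx -183.4 ([0.0, 0.0, 0.0], [0.05, 0.06, 0.01])
```

carry_out(commands=[0, 0, -0.001, 0, 0, 0, 1, 0, 0, -0.002, 0, 0, 0, 1, 0, 0, -0.003, 0, 0, 0, 1, 0, 0, -0.004, 0, 0, 0, 1, 0, 0, -0.005, 0, 0, 0, 1, 0, 0, -0.006, 0, 0, 0, 1])

```text
time: 4.53
tool_pos: [444.5, 99.2, 159.4]
tcp_rot: [2.9, 89.7, 171.3]
ft_force: [-12.5, 1.9, 8.5]
finger_gap: 0.3
```

```bash
python3 st.py
```

```text
4.525 [444.5  99.2 159.4] F [-12.5   1.9   8.5] Fx -12.6 railx -179.0 ([0.0, 0.0, 0.0], [0.08, 0.29, -0.02])
```

carry_out(commands=[0, 0, -0.001, 0, 0, 0, 1, 0, 0, -0.002, 0, 0, 0, 1, 0, 0, -0.003, 0, 0, 0, 1, 0, 0, -0.004, 0, 0, 0, 1])

```text
time: 5.03
tool_pos: [447.3, 98.7, 159.4]
tcp_rot: [3.9, 89.5, 172.3]
ft_force: [-9.4, 1.2, 7.1]
finger_gap: 0.4
```

```bash
python3 st.py
```

```text
5.025 [447.3  98.7 159.4] F [-9.4  1.2  7.1] Fx -9.5 railx -176.2 ([0.0, 0.0, 0.0], [0.1, 0.45, -0.03])
```

carry_out(commands=[0, 0, -0.002, 0, 0, 0, 1, 0, 0, -0.003, 0, 0, 0, 1, 0, 0, -0.004, 0, 0, 0, 1, 0, 0, -0.005, 0, 0, 0, 1, 0, 0, -0.006, 0, 0, 0, 1, 0, 0, -0.007, 0, 0, 0, 1, 0, 0, -0.008, 0, 0, 0, 1, 0, 0, -0.009, 0, 0, 0, 1, 0, 0, -0.01, 0, 0, 0, 1, 0, 0, -0.011, 0, 0, 0, 1])

```text
time: 6.28
tool_pos: [458.1, 96.5, 159.3]
tcp_rot: [2.9, 89.5, 171.3]
ft_force: [-5.4, 2.3, 3.6]
finger_gap: 0.4
```

```bash
python3 st.py
```

```text
6.275 [458.1  96.5 159.3] F [-5.4  2.3  3.6] Fx -5.8 railx -165.1 ([0.0, 0.0, 0.0], [0.09, 0.45, -0.02])
```

carry_out(commands=[0, 0, -0.002, 0, 0, 0, 1, 0, 0, -0.004, 0, 0, 0, 1, 0, 0, -0.006, 0, 0, 0, 1, 0, 0, -0.0085, 0, 0, 0, 1, 0, 0, -0.011, 0, 0, 0, 1, 0, 0, -0.0135, 0, 0, 0, 1, 0, 0, -0.016, 0, 0, 0, 1, 0, 0, -0.0185, 0, 0, 0, 1, 0, 0, -0.021, 0, 0, 0, 1, 0, 0, -0.0235, 0, 0, 0, 1, 0, 0, -0.0255, 0, 0, 0, 1, 0, 0, -0.027, 0, 0, 0, 1])

```text
time: 7.78
tool_pos: [484.6, 91.2, 159.1]
tcp_rot: [1.7, 89.5, 170.1]
ft_force: [-5.1, 2.0, 4.1]
finger_gap: 0.0
```

```bash
python3 st.py
```

```text
7.775 [484.6  91.2 159.1] F [-5.1  2.   4.1] Fx -5.4 railx -138.1 ([0.0, 0.0, 0.0], [0.1, 0.46, -0.01])
```

carry_out(commands=[0, 0, -0.0015, 0, 0, 0, 1, 0, 0, -0.003, 0, 0, 0, 1, 0, 0, -0.0045, 0, 0, 0, 1, 0, 0, -0.006, 0, 0, 0, 1, 0, 0, -0.0075, 0, 0, 0, 1, 0, 0, -0.009, 0, 0, 0, 1, 0, 0, -0.0105, 0, 0, 0, 1, 0, 0, -0.012, 0, 0, 0, 1, 0, 0, -0.0135, 0, 0, 0, 1, 0, 0, -0.0145, 0, 0, 0, 1])

```text
time: 9.02
tool_pos: [498.9, 88.3, 158.9]
tcp_rot: [1.0, 89.5, 169.4]
ft_force: [-4.3, 2.2, 4.2]
finger_gap: -0.0
```

```bash
python3 st.py
```

```text
9.025 [498.9  88.3 158.9] F [-4.3  2.2  4.2] Fx -4.6 railx -123.6 ([0.0, 0.0, 0.0], [0.1, 0.47, -0.01])
```

carry_out(commands=[0, 0, -0.001, 0, 0, 0, 1, 0, 0, -0.002, 0, 0, 0, 1, 0, 0, -0.003, 0, 0, 0, 1, 0, 0, -0.004, 0, 0, 0, 1, 0, 0, -0.005, 0, 0, 0, 1])

```text
time: 9.65
tool_pos: [503.8, 87.3, 158.8]
tcp_rot: [0.5, 89.5, 168.9]
ft_force: [-4.8, 1.4, 3.2]
finger_gap: 0.1
```

carry_out(commands=[0, 0, -0.001, 0, 0, 0, 1, 0, 0, -0.002, 0, 0, 0, 1, 0, 0, -0.003, 0, 0, 0, 1, 0, 0, -0.004, 0, 0, 0, 1])

```text
time: 10.15
tool_pos: [507.8, 86.5, 158.8]
tcp_rot: [0.5, 89.5, 168.9]
ft_force: [-4.3, 2.7, 2.9]
finger_gap: -0.1
```

carry_out(commands=[0, 0, -0.001, 0, 0, 0, 1, 0, 0, -0.002, 0, 0, 0, 1, 0, 0, -0.003, 0, 0, 0, 1, 0, 0, -0.004, 0, 0, 0, 1])

```text
time: 10.65
tool_pos: [511.9, 85.7, 158.8]
tcp_rot: [-0.1, 89.5, 168.3]
ft_force: [-4.3, 2.5, 3.9]
finger_gap: -0.2
```

carry_out(commands=[0, 0, -0.001, 0, 0, 0, 1, 0, 0, -0.002, 0, 0, 0, 1, 0, 0, -0.003, 0, 0, 0, 1, 0, 0, -0.004, 0, 0, 0, 1, 0, 0, -0.005, 0, 0, 0, 1])

```text
time: 11.28
tool_pos: [516.8, 84.7, 158.8]
tcp_rot: [-0.5, 89.5, 167.9]
ft_force: [-4.6, 1.7, 3.7]
finger_gap: -0.1
```

carry_out(commands=[0, 0, -0.001, 0, 0, 0, 1, 0, 0, -0.002, 0, 0, 0, 1, 0, 0, -0.003, 0, 0, 0, 1, 0, 0, -0.004, 0, 0, 0, 1, 0, 0, -0.005, 0, 0, 0, 1])

```text
time: 11.9
tool_pos: [521.8, 83.7, 158.8]
tcp_rot: [-0.8, 89.5, 167.6]
ft_force: [-3.8, 1.8, 3.4]
finger_gap: 0.1
```

carry_out(commands=[0, 0, -0.001, 0, 0, 0, 1, 0, 0, -0.002, 0, 0, 0, 1, 0, 0, -0.003, 0, 0, 0, 1, 0, 0, -0.004, 0, 0, 0, 1, 0, 0, -0.005, 0, 0, 0, 1])

```text
time: 12.52
tool_pos: [526.8, 82.7, 158.8]
tcp_rot: [-1.3, 89.5, 167.1]
ft_force: [-4.5, 2.0, 3.9]
finger_gap: -0.1
```

carry_out(commands=[0, 0, -0.001, 0, 0, 0, 1, 0, 0, -0.002, 0, 0, 0, 1, 0, 0, -0.003, 0, 0, 0, 1, 0, 0, -0.004, 0, 0, 0, 1, 0, 0, -0.005, 0, 0, 0, 1])

```text
time: 13.15
tool_pos: [531.8, 81.8, 158.8]
tcp_rot: [-1.6, 89.5, 166.8]
ft_force: [-5.1, 2.2, 3.9]
finger_gap: 0.0
```

carry_out(commands=[0, 0, -0.001, 0, 0, 0, 1, 0, 0, -0.002, 0, 0, 0, 1, 0, 0, -0.003, 0, 0, 0, 1, 0, 0, -0.004, 0, 0, 0, 1, 0, 0, -0.005, 0, 0, 0, 1])

```text
time: 13.78
tool_pos: [536.8, 80.8, 158.8]
tcp_rot: [-1.7, 89.6, 166.7]
ft_force: [-5.0, 1.9, 4.2]
finger_gap: 0.2
```

carry_out(commands=[0, 0, -0.001, 0, 0, 0, 1, 0, 0, -0.002, 0, 0, 0, 1, 0, 0, -0.003, 0, 0, 0, 1, 0, 0, -0.004, 0, 0, 0, 1])

```text
time: 14.28
tool_pos: [540.8, 80.0, 158.8]
tcp_rot: [-2.5, 89.6, 165.9]
ft_force: [-4.9, 1.8, 3.0]
finger_gap: -0.1
```

carry_out(commands=[0, 0, -0.001, 0, 0, 0, 1, 0, 0, -0.002, 0, 0, 0, 1, 0, 0, -0.003, 0, 0, 0, 1, 0, 0, -0.004, 0, 0, 0, 1])

```text
time: 14.78
tool_pos: [544.8, 79.2, 158.8]
tcp_rot: [-2.5, 89.6, 165.9]
ft_force: [-4.6, 1.5, 4.1]
finger_gap: 0.1
```

carry_out(commands=[0, 0, -0.001, 0, 0, 0, 1, 0, 0, -0.002, 0, 0, 0, 1, 0, 0, -0.003, 0, 0, 0, 1, 0, 0, -0.004, 0, 0, 0, 1])

```text
time: 15.28
tool_pos: [548.9, 78.4, 158.8]
tcp_rot: [-3.1, 89.6, 165.3]
ft_force: [-4.6, 1.3, 4.1]
finger_gap: 0.0
```

carry_out(commands=[0, 0, -0.001, 0, 0, 0, 1, 0, 0, -0.002, 0, 0, 0, 1, 0, 0, -0.003, 0, 0, 0, 1, 0, 0, -0.004, 0, 0, 0, 1])

```text
time: 15.78
tool_pos: [551.1, 77.9, 158.7]
tcp_rot: [0.1, 89.3, 168.5]
ft_force: [-16.8, 3.3, 11.7]
finger_gap: -0.0
```

Stop reached (force rose from 4.6 to 17 N). Easing off slowly and rising.

carry_out(commands=[0, 0, 0, 0, 0, 0, 1, 0, 0, 0.001, 0, 0, 0, 1, 0, 0, 0.002, 0, 0, 0, 1, 0, 0, 0.003, 0, 0, 0, 1, 0, 0, 0.005, 0, 0, 0, 1, 0, 0, 0.01, 0, 0, 0, 1, 0, 0, 0.02, 0, 0, 0, 1, 0, 0, 0.03, 0, 0, 0, 1, -0.03, 0, 0.035, 0, 0, 0, 1, -0.07, 0, 0.035, 0, 0, 0, 1, -0.12, 0, 0.035, 0, 0, 0, 1, -0.12, 0, 0.035, 0, 0, 0, 1])

```text
time: 17.27
tool_pos: [520.0, 85.0, 284.6]
tcp_rot: [-40.0, 89.8, 128.4]
ft_force: [0.5, 0.2, -1.0]
finger_gap: -0.1
```

```bash
python3 st.py
python3 - <<'E'
from h import *
from bench import optics,sense
p,d=optics.snapshot("top");np.savez("top1.npz",p=p)
cv2.imwrite("pics/crop2.png",cv2.resize(p[130:290,235:435,::-1],None,fx=4,fy=4,interpolation=cv2.INTER_CUBIC))
f=np.load("top0.npz");m,e=f["m"],f["e"]
h=cv2.cvtColor(p,cv2.COLOR_RGB2HSV);k=((h[...,0]<6)|(h[...,0]>174))&(h[...,1]>150)&(h[...,2]>90)
c,l,s,cc=cv2.connectedComponentsWithStats(k.astype(np.uint8))
for i in range(1,c):
    if s[i,4]>10: print(s[i],cc[i],ray(m,e,cc[i],205).round(1))
E
```

```text
17.275 [520.   85.  284.6] F [ 0.5  0.2 -1. ] Fx 0.5 railx -102.2 ([0.0, 0.0, 0.0], [0.14, 0.16, 0.14])
[424 181  23  23 409] [434.86797066 192.05623472] [ 615.8 -176.5  205. ]
[383 248   5   5  18] [385.05555556 250.27777778] [495.9 -73.8 205. ]
```

View pics/crop2.png

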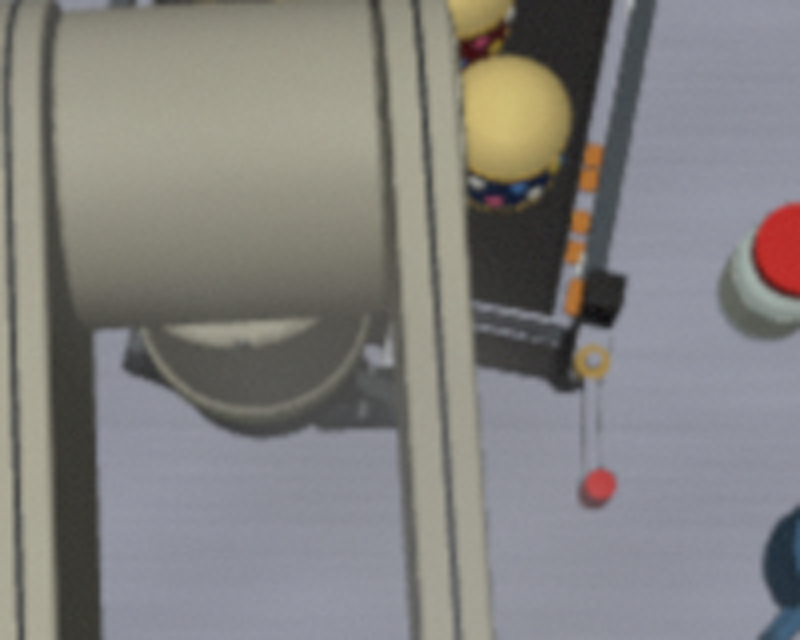

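Run:
```python
from h import *
from bench import sense
s=sense();print(s["joint_pos"].round(1))
for z in (285,205): print(move(s,(494.5,-73,z),(0.02,1)))
```

```text
[  3.6  -4.3  94.4   0.2  90.3 105.2]
([-0.0035, 0.1596, -0.0077], [-10.43, 0.38, 0.11])
([0.0765, 0.1597, -0.0082], [-10.43, 0.38, 0.11])
```

carry_out(commands=[0, 0.013, -0.001, -10, 0, 0, 0, 0, 0.027, -0.001, -20, 0, 0, 0, 0, 0.04, -0.002, -30, 0, 0, 0, 0, 0.053, -0.003, -40, 0, 0, 0, 0, 0.067, -0.003, -50, 0, 0, 0, 0, 0.08, -0.004, -60, 0, 0, 0, 0, 0.093, -0.005, -70, 0, 0, 0, 0, 0.107, -0.005, -80, 0, 0, 0, 0, 0.12, -0.006, -90, 0, 0, 0, 0, 0.133, -0.007, -100, 0, 0, 0, 0, 0.147, -0.007, -110, 0, 0, 0, 0, 0.16, -0.008, -120, 0, 0, 0])

```text
time: 18.82
tool_pos: [493.6, -73.5, 279.6]
tcp_rot: [-129.1, 89.5, 159.6]
ft_force: [1.7, 0.4, 0.7]
finger_gap: 42.8
```

Run:
```python
from h import *
from bench import sense
s=sense();print(s["joint_pos"].round(1),s["finger_gap"])
for z in (285,): print(move(s,(494.5,-73,z),(0.02,1)))
```

```text
[-14.4  -8.4  98.3   0.1  90.6 -33.2] 42.75356776073201
([-0.0054, 0.001, -0.0002], [-70.09, -0.56, 0.16])
```

carry_out(commands=[0, 0, 0, -10, 0, 0, 0, 0, 0, 0, -20, 0, 0, 0, 0, 0, 0, -30, 0, 0, 0, 0, 0, 0, -40, 0, 0, 0, 0, 0, 0, -50, 0, 0, 0, 0, 0, 0, -60, 0, 0, 0, -0.005, 0.001, 0, -70, -0.6, 0, 0, -0.005, 0.001, 0, -70, -0.6, 0, 0])

```text
time: 19.82
tool_pos: [493.9, -72.9, 283.4]
tcp_rot: [-139.0, 89.8, -140.3]
ft_force: [0.3, -0.2, -0.3]
finger_gap: 42.7
```

Run:
```python
from h import *
from bench import sense,optics
s=sense();e=optics.calibration("wrist");p,d=optics.snapshot("wrist");m,e=e["mtx"],e["extrinsics"]
cv2.imwrite("pics/w2.png",p[:,:,::-1])
print(s["joint_pos"].round(1),s["tool_pos"],move(s,(494.5,-73,205),(0.02,1)))
h=cv2.cvtColor(p,cv2.COLOR_RGB2HSV);k=((h[...,0]<6)|(h[...,0]>174))&(h[...,1]>150)&(h[...,2]>90)
c,l,st,cc=cv2.connectedComponentsWithStats(k.astype(np.uint8))
for i in range(1,c):
    if st[i,4]>100: print(st[i],cc[i],ray(m,e,cc[i],200).round(1))
print(m.round(1).tolist(),proj(m,e,(494.5,-73,215)))
```

```text
[ -14.2   -8.8   98.3   -0.2   90.6 -102.9] [493.91577372 -72.87856888 283.43782162] ([0.0784, 0.0001, 0.0008], [-0.15, -0.14, 0.12])
[306 257  32  31 730] [321.52328767 272.14931507] [499.  -73.5 200. ]
[[431.8, 0.0, 320.1], [0.0, 431.8, 239.3], [0.0, 0.0, 1.0]] [322.37690981 274.57685331]
```

View pics/w2.png

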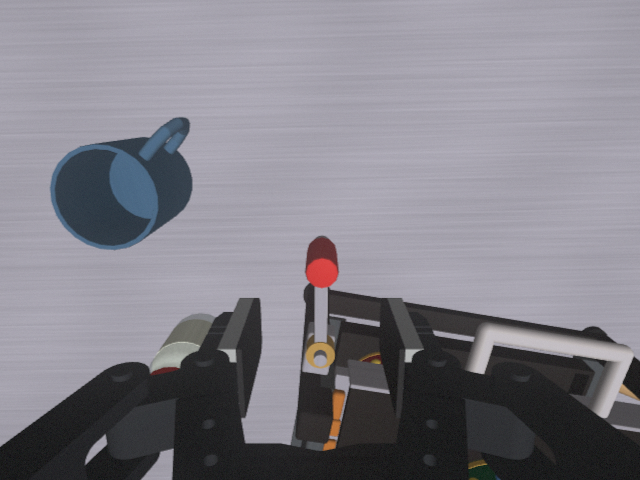

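Wrist view: knob (322,272) is midway between the open jaws, with the pivot at (320,355). Descend.

carry_out(commands=[0.03, 0, 0.001, 0, 0, 0, 0, 0.055, 0, 0.001, 0, 0, 0, 0, 0.078, 0, 0.001, 0, 0, 0, 0, 0.078, 0, 0.001, 0, 0, 0, 0.45, 0.078, 0, 0.001, 0, 0, 0, 0.45, 0.078, 0, 0.001, 0, 0, 0, 0.45])

```text
time: 20.62
tool_pos: [495.5, -73.3, 206.8]
tcp_rot: [-100.3, 89.9, -101.8]
ft_force: [0.1, -1.2, 0.2]
finger_gap: 23.5
```

```bash
cat > sw.py <<'E'
import sys
from h import *
from bench import sense
s=sense();p,R=pose(s);piv=np.array([566.,-75.5]);print(p.round(1),s["ft_force"].round(1),s["finger_gap"].round(1),s["joint_pos"].round(0))
for a in map(float,sys.argv[1:]):
    u=np.radians(a); c=np.array([np.cos(u),np.sin(u)]); q=piv+72*c
    print(a,*move(s,(*q,205),(-c[1],c[0])))
E
python3 sw.py 179 174 168 162 156 150 144 138 132 126
python3 - <<'E'
from h import *
E
```

```text
Traceback (most recent call last):
  File "sw.py", line 4, in <module>
    s=sense();p,R=pose(s);piv=np.array([566.,-75.5]);print(p.round(1),s["ft_force"].round(1),s["finger_gap"].round(1),s["joint_pos"].round(0))
                                                                                             ^^^^^^^^^^^^^^^^^^^^^
AttributeError: 'float' object has no attribute 'round'
```

```bash
sed -i 's/s\["finger_gap"\].round(1)/s["finger_gap"]/' sw.py
python3 sw.py 174 168 162 156 150 144 138 132 126 120
```

```text
[495.5 -73.3 206.8] [ 0.1 -1.2  0.2] 23.53871977086664 [ -14.   -7.  104.   -0.   82. -103.]
174.0 [0.0018, 0.0053, -0.0012] [4.5, -0.02, 0.15]
168.0 [0.0018, 0.0127, -0.0002] [10.5, -0.01, 0.15]
162.0 [0.0018, 0.0201, 0.0015] [16.5, -0.01, 0.15]
156.0 [0.0017, 0.0272, 0.0041] [22.5, 0.0, 0.15]
150.0 [0.0017, 0.034, 0.0073] [28.5, 0.01, 0.15]
144.0 [0.0017, 0.0404, 0.0112] [34.5, 0.02, 0.15]
138.0 [0.0017, 0.0464, 0.0158] [40.5, 0.03, 0.15]
132.0 [0.0017, 0.0519, 0.021] [46.5, 0.03, 0.15]
126.0 [0.0017, 0.0567, 0.0267] [52.5, 0.04, 0.15]
120.0 [0.0016, 0.061, 0.033] [58.5, 0.05, 0.15]
```

carry_out(commands=[0.001, 0.005, -0.001, 4.5, 0, 0, 0.45, 0.001, 0.0125, 0, 10.5, 0, 0, 0.45, 0.001, 0.02, 0.0015, 16.5, 0, 0, 0.45, 0.001, 0.027, 0.004, 22.5, 0, 0, 0.45, 0.001, 0.034, 0.0075, 28.5, 0, 0, 0.45, 0.001, 0.0405, 0.011, 34.5, 0, 0, 0.45, 0.001, 0.0465, 0.016, 40.5, 0, 0, 0.45, 0.001, 0.052, 0.021, 46.5, 0, 0, 0.45, 0.001, 0.0565, 0.0265, 52.5, 0, 0, 0.45, 0.001, 0.061, 0.033, 58.5, 0, 0, 0.45])

```text
time: 21.88
tool_pos: [530.6, -13.1, 206.8]
tcp_rot: [-15.2, 89.8, -75.4]
ft_force: [-0.3, -1.4, 0.3]
finger_gap: 23.4
```

```bash
python3 sw.py 115 110 105 100 95 90 86 82 79 76 74
```

```text
[530.6 -13.1 206.8] [-0.3 -1.4  0.3] 23.40744972280263 [ -7.  -2. 100.  -0.  82. -37.]
115.0 [0.0017, 0.0057, -0.0] [4.77, 0.16, 0.04]
110.0 [0.0017, 0.012, 0.0008] [9.77, 0.16, 0.03]
105.0 [0.0017, 0.0181, 0.0021] [14.77, 0.16, 0.02]
100.0 [0.0017, 0.0241, 0.004] [19.77, 0.17, 0.02]
95.0 [0.0017, 0.0299, 0.0064] [24.77, 0.17, 0.01]
90.0 [0.0017, 0.0355, 0.0092] [29.77, 0.17, 0.0]
86.0 [0.0018, 0.0398, 0.0119] [33.77, 0.17, -0.01]
82.0 [0.0018, 0.0438, 0.0148] [37.77, 0.17, -0.01]
79.0 [0.0018, 0.0468, 0.0172] [40.77, 0.17, -0.02]
76.0 [0.0018, 0.0496, 0.0197] [43.77, 0.17, -0.02]
74.0 [0.0018, 0.0513, 0.0215] [45.77, 0.17, -0.02]
```

carry_out(commands=[0.001, 0.0055, 0, 5, 0, 0, 0.45, 0.001, 0.012, 0.001, 10, 0, 0, 0.45, 0.001, 0.018, 0.002, 15, 0, 0, 0.45, 0.001, 0.024, 0.004, 20, 0, 0, 0.45, 0.001, 0.03, 0.0065, 25, 0, 0, 0.45, 0.001, 0.0355, 0.009, 30, 0, 0, 0.45, 0.001, 0.04, 0.012, 34, 0, 0, 0.45, 0.001, 0.044, 0.015, 38, 0, 0, 0.45, 0.001, 0.047, 0.017, 41, 0, 0, 0.45, 0.001, 0.047, 0.017, 41, 0, 0, 0.45])

```text
time: 23.12
tool_pos: [580.4, -4.6, 206.6]
tcp_rot: [47.1, 89.8, -54.1]
ft_force: [0.1, -0.3, 0.7]
finger_gap: 23.5
```

```bash
python3 sw.py 77 75 73 71 69
```

```text
[580.4  -4.6 206.6] [ 0.1 -0.3  0.7] 23.477174957951014 [-5.  6. 92. -0. 82.  6.]
77.0 [0.0017, 0.0019, 0.0004] [1.76, 0.14, -0.15]
75.0 [0.0017, 0.0044, 0.0005] [3.76, 0.14, -0.16]
73.0 [0.0017, 0.0069, 0.0007] [5.76, 0.13, -0.16]
71.0 [0.0017, 0.0094, 0.001] [7.76, 0.13, -0.16]
69.0 [0.0017, 0.0119, 0.0014] [9.76, 0.13, -0.16]
```

carry_out(commands=[0, 0.001, 0, 0, 0, 0, 0.45, 0, 0.002, 0, 0, 0, 0, 0.45, 0, 0.003, 0, 0, 0, 0, 0.45, 0, 0.004, 0, 0, 0, 0, 0.45])

```text
time: 23.62
tool_pos: [584.0, -5.2, 206.7]
tcp_rot: [32.9, 89.8, -68.3]
ft_force: [-5.1, 1.0, 2.9]
finger_gap: 23.4
```

```bash
python3 sw.py
```

```text
[584.   -5.2 206.7] [-5.1  1.   2.9] 23.421293466852745 [-5.  6. 91. -0. 82.  6.]
```

carry_out(commands=[0, 0.001, 0, 0, 0, 0, 0.45, 0, 0.0015, 0, 0, 0, 0, 0.45, 0, 0.0015, 0, 0, 0, 0, 0.45])

```text
time: 24.0
tool_pos: [584.2, -5.2, 206.5]
tcp_rot: [-35.1, 89.8, -136.3]
ft_force: [-8.7, 0.7, 6.3]
finger_gap: 23.6
```

carry_out(commands=[0, 0, 0, 0, 0, 0, 0.45, 0, -0.002, 0, 0, 0, 0, 0.45, 0, -0.003, 0, 0, 0, 0, 0, 0, -0.003, 0, 0, 0, 0, 0, -0.04, -0.003, 0, 0, 0, 0, 0, -0.09, -0.003, 0, 0, 0, 0, 0, -0.11, -0.003, 0.06, 0, 0, 0, 0, -0.11, -0.003, 0.12, 0, 0, 0, 0, -0.11, -0.003, 0.18, 0, 0, 0, 0, -0.11, -0.003, 0.18, 0, 0, 0, 0])

```text
time: 25.25
tool_pos: [545.4, -185.0, 316.9]
tcp_rot: [-25.1, 89.8, -126.6]
ft_force: [0.1, 1.2, -0.1]
finger_gap: 43.0
```

```bash
python3 sw.py
```

```text
[ 545.4 -185.   316.9] [ 0.1  1.2 -0.1] 43.03846069543294 [-24.   3.  84.  -0.  94. -12.]
```

Run:
```python
from h import *
from bench import optics,sense
p,d=optics.snapshot("top");np.savez("top2.npz",p=p)
cv2.imwrite("pics/crop3.png",cv2.resize(p[90:270,190:450,::-1],None,fx=3,fy=3,interpolation=cv2.INTER_CUBIC))
f=np.load("top0.npz");m,e=f["m"],f["e"]
h=cv2.cvtColor(p,cv2.COLOR_RGB2HSV);k=((h[...,0]<6)|(h[...,0]>174))&(h[...,1]>150)&(h[...,2]>90)
c,l,s,cc=cv2.connectedComponentsWithStats(k.astype(np.uint8))
for i in range(1,c):
    if s[i,4]>10:
        q=ray(m,e,cc[i],205);print(cc[i],q.round(1),np.degrees(np.arctan2(q[1]+75.5,q[0]-566)).round(1))
```

```text
[433.72727273 191.66942149] [ 616.6 -174.2  205. ] -62.9
[349.90909091 207.75757576] [582.2  -4.6 205. ] 77.2
```

View pics/crop3.png

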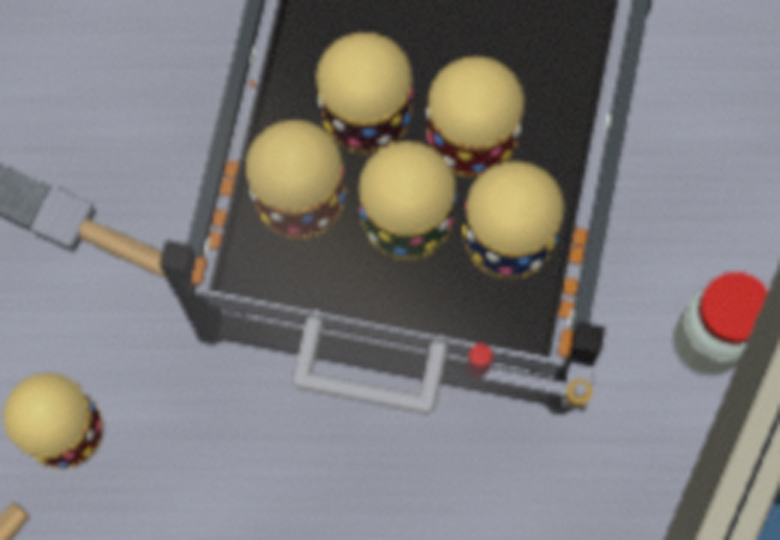

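Top view: all five cakes are upright, the retainer knob (350,208) is across the front and parallel to the plate, the carriage is home, and cake5 and the jar haven't moved. One numeric check that the carriage didn't rebound, then hand in.

Run:
```python
from h import *
from bench import order,sense
f=np.load("top0.npz");m,e=f["m"],f["e"]
q=[ray(m,e,(190+x/3-.33,90+y/3-.33),160) for x,y in((302,380),(430,405))]
b=(q[0]+q[1])/2;print(b,(b-[456,96.5,160])@[.979,-.203,0]);print(sense()["qd"].round(2))
print(order.hand_in())
```

```text
[565.42688203  73.61434178 160.        ] 111.77470612539545
[ 3.21 -0.25  0.26  0.9   0.16  0.81]
the job is handed in; nothing more can be done
None
```

The carriage is home against its stop, the retaining arm is closed across its front, and the job is handed in at about 25 s of the 61 s allowed.

- **Breaking free:** I pushed the handle with shut fingers; the highest force read while it stuck was about 13 N. It then ran on against about 5 N.
- **Reaching the stop:** I eased it in, at about 8 mm/s over the last stretch. The force then rose from 5 to about 17 N over roughly 2 mm, which fits the rubber buffer, so I stopped there and backed off slowly.
- **Retaining arm:** I guided the red knob round between loosely closed jaws until its closed end resisted with 5 to 9 N, then released it and withdrew.

**Last checks:**
- **Top view:** all five cakes are upright, the arm lies parallel to the carriage front, and cake5, the jar and the brush look undisturbed. The spatula and mug were mostly or wholly out of that last picture; nothing touched them as far as the forces showed.
- **Arm angle:** it measured 77° against about 78° expected, within measuring error.
- **Carriage travel:** it came out at 112 mm from the image against about 107 to 109 mm from the arm. The few mm between them is within pixel-reading error, and there is no sign of rebound.
- **Robot at hand-in:** joint 1 still read about 3°/s of leftover motion, but the gripper was well clear of everything.

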